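Knock a packed soil ring out of the forming press and slide it onto its carrier plate

TASK

Take the packed soil ring out of the forming press: swing the hold-down clamp fully open, throw the knock-out lever over so that the ring rises out of the die, and push the ring along the table until it stands wholly on the carrier plate, which stays in its pocket. The ring has no bottom, so never lift or tip it: only slide it. Then put the lever back home, leave the clamp open, and do not disturb the two tins and the stopwatch.

Things in the scene. Friction and masses are not known exactly. Their poses are not given: they have to be found in the camera images.
- press: bench forming press, fixed, plain steel and grey, 150 x 230 x 208 mm high. Origin on the worktop under the die axis; x points away from the robot at yaw 0, y to the take-off side, z up. Its flat table, 85 mm above the worktop, has a round die cavity 52 mm across; two rails 6 mm high guide the ring along y, to y = +47 mm. Beyond lies the carrier plate, up to an end stop at y = +131 mm.
- die_mouth (a point): centre of the die's mouth, on the table's surface: press frame (0, 0, 85) mm
- soil_ring: steel ring packed with brown soil, 49 mm across, 28 mm high, about 0.2 kg; origin at the centre of its underside, z up. At the start it stands in the die, its top 4 mm below the table, on the knock-out punch.
- carrier_plate: loose dark steel plate 80 x 81 x 5 mm lying in the shelf's pocket, 1.5 to 2.5 mm play all round, its top 1 mm below the table; origin at the centre of its underside, which is at press frame (0, 89, 79) mm; axes parallel to the press's
- eject_lever (a joint): knock-out lever, rad: 0 = home (leaning toward -x of the press), 1.4 = thrown over (leaning toward +x), hard stops at both. It turns about the press's y axis at (x, z) = (0, 35) mm, in the plane y = -80 mm, and lifts the punch 24.3 mm a rad: 2 mm above the table at 1.4; the ring clears the table only above 1.33. Stiff (4 N at the knob), stays where left. With the clamp shut it jams at about 0.2.
- lever_knob (a point): centre of the lever's black ball knob, 26 mm across, 100 mm from the lever's axis; height about 111 mm at both ends, 135 mm in the middle. Home: press frame (-64, -80, 111) mm; thrown: (+64, -80, 111) mm.
- clamp_arm (a joint): angle of the hold-down arm, rad: 0 = lying level over the die with its rubber pad on the ring (locked over centre), 1.65 = fully open, standing up behind the die, hard stop. It can only be opened by its handle, and stays where it is left.
- clamp_grip (a point): centre of the rounded upper end of the clamp's black grip, a round bar 17 mm thick, 52 mm long. Shut, it stands upright behind the die, end at press frame (75, 0, 199) mm. Pushed toward +x and down (about 10 N) it opens the arm: at arm 0.09, 0.47, 0.92, 1.65 the end is at x, z = (102, 187), (130, 164), (148, 134), (154, 88) mm, the grip leaning 0.3, 0.7, 1.1, 1.62 rad back.
- tin_a: aluminium tin, 57 mm across, 31 mm high, to the right of the press; origin under its centre; leave alone
- tin_b: the other aluminium tin, 57 mm across, 31 mm high; origin under its centre; leave alone
- timer: stopwatch, 71 x 60 x 18 mm, lying behind the press; leave alone
There are look-alikes about, which are no part of the job. Leave any yellow look-alike of the soil_ring alone. Several things have the shape of the carrier_plate; the one meant has the colours described above.

How it is judged:
By the outcome, as a careful person would: the job done as asked, in the order asked, and still so for the second after the job is handed in, with the robot touching nothing.
It also fails if it takes over 61 s, if anything falls off the work surface, if the arm or the gripper's body presses on something with over 40 N, if the wrist force passes 120 N, or if a joint passes its speed limit or range.

ROBOT

A 7-joint arm with a two-finger parallel gripper is mounted at the origin on a cart in front of the work surface, level with it; the furniture and walls round the work are solid. World frame = base frame: x ahead of the robot, y to its left, z up, the work surface at z = 0. Lengths are in m, angles in rad, forces in N, time in s.
With the tool pointing down it reaches from about 0.425 to 1.025 m from the base axis. Payload 9.4 kg.
Tool frame: the origin (TCP) lies midway between the tips of the shut fingers; the grasp point (between the pads) lies 19 mm behind it; z points along the fingers, y is the line along which they close (so a half turn about z gives the same grasp; the last joint's range is limited). The gripper opens to 93 mm and grips with 3 to 60 N. Pads are 15 mm wide; open, the fingers measure 128 mm over their backs; the gripper's body (75 mm by 188 mm) begins 65 mm behind the grasp point.
Start: joints at [-1.188, 0.599, -0.003, 1.599, 0.002, 0.943, -0.08], TCP at [0.322, 0.65, 0.219] pointing down, gripper open.
Joint ranges: [-2.57, 2.57], [-0.35, 1.97], [-1.29, 1.29], [0.11, 2.56], [-1.05, 4.19], [0.11, 1.86], [-2.63, 2.63]. Speed limits (rad/s): [2.22, 2.22, 3.01, 3.01, 3.14, 3.14, 3.14].

INTERFACE

Orientations are given as a 3x3 rotation matrix whose columns are the frame's x, y, z axes.
In Python, from cell import ctrl, viewer gives the robot as it stands. The module is installed in compiled form; this text tells all that it offers. Calls block until the motion is done:
- ctrl.move_to(position, orientation): joint-space move of the TCP to a pose.
- ctrl.move_linear(position, rot=None, feed=0.15, threshold=None): straight line of the TCP; rot=None keeps the orientation; feed is the mean speed in m/s. With threshold (N) it stops when the force on the tool has changed by that much, and returns True; else False.
- ctrl.move_j(angles): joint-space move.
- ctrl.set_gripper(opening, effort=None): finger opening in m; effort is the grip in N (None keeps the last); returns when the fingers have stopped.
- ctrl.sleep(seconds).
- ctrl.ik(position, orientation): joint angles nearest the present ones, or None.
- ctrl.get_state(): the state.
- viewer.camera(name): name is "scene" or "top" or "wrist"; returns the picture (420x560x3 uint8, red, green, blue); there is no depth.
- viewer.get_calibration(name): a dict with "intrinsics" (3x3 intrinsics, pixels), "rvec" (rotation vector, rad) and "tvec" (3), from world to camera coordinates, as OpenCV has them. Camera axes: x right, y down, z forward; pixel columns grow to the right and rows downward; lengths in m; the calibration is good to about 2 mm. A picture is of the moment at which its call begins: read the wrist's pose just before it. get_calibration takes no time and is no camera call; for the wrist camera it gives the pose at the moment of the call.
A pose or a line that the arm cannot do raises ctrl.IKError and nothing moves.
- ctrl.job_done(): hands the job in; it is judged then, once.
The state is a dict: "time_s": time; "q": joint angles; "qd": joint speeds; "tau": joint torques, N m; "ee_pos": TCP position; "eef_rot": TCP orientation; "ft_force": force on the tool from outside, world axes, zero at the start; "ft_torque": the same for the moment, N m; "finger_gap": finger opening in m; "gripper_force": force on a finger pad.
Only numpy, scipy, OpenCV 4.12 (cv2) and the standard library are available. Lean on these libraries where they do the work, as an engineer would, in place of code of your own. Each camera call takes 0.05 s, during which the arm holds its last target. There are 200 camera calls.

## Working session

There is one attempt and no reset: what is moved stays moved. The work goes in short steps, each a Python script; the robot and the scene stay as the last script left them, time stands still between calls to the robot, and variables do not carry over. Pictures are saved under pics/ and viewed, at most 10 in all, crops included, and the job is handed in when it is done.

```bash
mkdir -p pics
cat > h.py <<'E'
import numpy as np, cv2
from cell import ctrl, viewer
def cal(n):
    c=viewer.get_calibration(n); R,_=cv2.Rodrigues(np.array(c["rvec"],float)); return np.array(c["intrinsics"],float),R,np.array(c["tvec"],float).ravel()
def ray(c,p):
    K,R,t=c; d=R.T@np.linalg.inv(K)@np.array([p[0],p[1],1.]); return -R.T@t,d/np.linalg.norm(d)
def plane(c,p,z):
    o,d=ray(c,p); return o+d*(z-o[2])/d[2]
def tri(c1,p1,c2,p2):
    (a,u),(b,v)=ray(c1,p1),ray(c2,p2); s=np.linalg.lstsq(np.c_[u,-v],b-a,rcond=None)[0]
    A,B=a+u*s[0],b+v*s[1]; return (A+B)/2,np.linalg.norm(A-B)
def proj(c,P):
    K,R,t=c; q=(R@np.atleast_2d(P).T).T+t; q=q@K.T; return q[:,:2]/q[:,2:]
def save(n,im): cv2.imwrite(f"pics/{n}.png",im[:,:,::-1])
E
python3 - <<'E'
from h import *
a=viewer.camera("scene"); b=viewer.camera("top")
save("scene0",a); save("top0",b)
for n in("scene","top","wrist"):
    K,R,t=cal(n); print(n,K[0,0],-R.T@t,R[2])
print(ctrl.get_state()["time_s"])
E
```

```text
scene 449.6050973641735 [0.0123473  0.21548803 1.09797921] [ 0.42536483 -0.43840505 -0.79174855]
top 457.45803158921257 [ 0.4383426  -0.34725649  1.22785371] [ 0.10730941  0.01897537 -0.99404458]
wrist 365.6663077512967 [0.25919661 0.67970286 0.38313678] [ 0.22660243 -0.11363231 -0.96733605]
0.1
```

View pics/scene0.png

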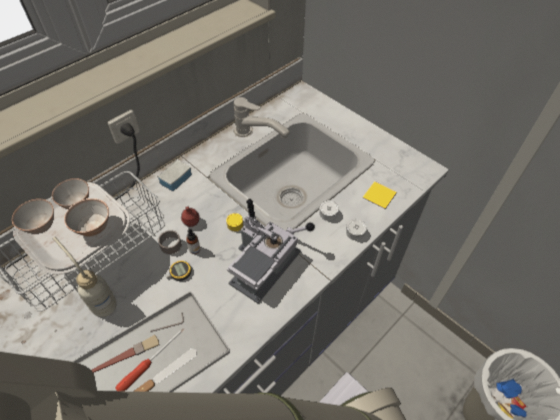

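View pics/top0.png

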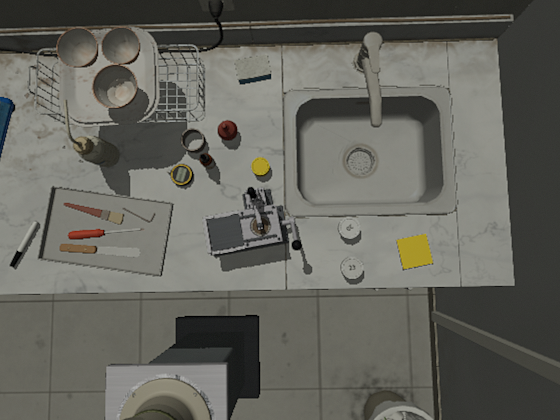

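Scene: press at about (265,255), grey plate on its left end; yellow ring look-alike (235,222), another grey ring (170,240), yellow plate (380,194). In the top view: press (245,228), plate (225,232), die (261,226), black knob (296,245), tins (349,229) and (352,268), stopwatch (181,175). A close crop comes next.

Run:
```python
import cv2,numpy as np
a=cv2.imread("pics/top0.png")[165:285,195:325]; b=cv2.imread("pics/scene0.png")[185:305,215:345]
cv2.imwrite("pics/crop0.png",np.hstack([cv2.resize(a,None,fx=3,fy=3,interpolation=cv2.INTER_CUBIC),cv2.resize(b,None,fx=3,fy=3,interpolation=cv2.INTER_CUBIC)]))
```

```text
(no output)
```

View pics/crop0.png

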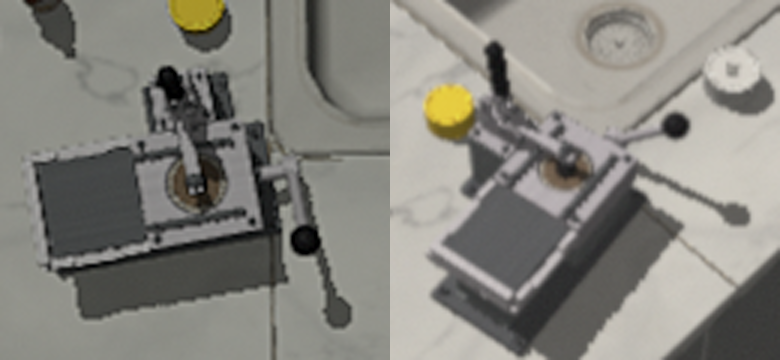

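The crop shows the dark-grey plate in the shelf pocket (top crop corners (37,163),(134,150),(145,245),(47,255)), the brown ring in the die (196,182), the black grip end (170,75) and the black knob (305,240). The "spoon" is only the lever's shadow. The yellow ring at (197,8) and the yellow plate are look-alikes.

Run:
```python
from h import *
T,S=cal("top"),cal("scene")
ct=lambda x,y:(195+x/3-.33,165+y/3-.33); cs=lambda x,y:(215+(x-390)/3-.33,185+y/3-.33)
for n,a,b in[("knob",(305,240),(675,125)),("die",(196,182),(567,170)),("gripend",(167,72),(494,47)),
  ("plate1",(37,163),(440,252)),("plate2",(134,150),(508,183)),("plate3",(145,245),(568,220)),("plate4",(47,255),(505,290))]:
    P,e=tri(T,ct(*a),S,cs(*b)); print(n,P.round(4),round(e,4), plane(T,ct(*a),.084).round(4))
p=[plane(T,ct(*a),.084) for a in[(37,163),(134,150),(145,245),(47,255)]]
print([np.linalg.norm(p[i]-p[i-1]).round(4) for i in range(4)],np.mean(p,0))
```

```text
knob [ 0.4572 -0.3493  0.1096] 0.0006 [ 0.4573 -0.3495  0.084 ]
die [ 0.5069 -0.2595  0.0782] 0.0017 [ 0.5072 -0.2595  0.084 ]
gripend [ 0.5835 -0.2477  0.1985] 0.0017 [ 0.6004 -0.2361  0.084 ]
plate1 [ 0.5264 -0.1239  0.0709] 0.0006 [ 0.5256 -0.1262  0.084 ]
plate2 [ 0.5332 -0.2091  0.0827] 0.0048 [ 0.535  -0.2078  0.084 ]
plate3 [ 0.4571 -0.2165  0.0974] 0.0045 [ 0.4556 -0.2164  0.084 ]
plate4 [ 0.45   -0.1342  0.0874] 0.0033 [ 0.4487 -0.1346  0.084 ]
[np.float64(0.0774), np.float64(0.0821), np.float64(0.0799), np.float64(0.0821)] [ 0.49121323 -0.17123904  0.084     ]
```

```bash
cat >> h.py <<'E'
import json,os
def rot(yaw,flip=1):
    "tool y along direction yaw (flip=-1 opposite), tool z down"
    y=np.array([np.cos(yaw),np.sin(yaw),0])*flip; z=np.array([0,0,-1.]); return np.c_[np.cross(y,z),y,z]
E
python3 - <<'E'
from h import *
s=ctrl.get_state(); R0=np.array(s["eef_rot"]); p0=np.array(s["ee_pos"]); K,R,t=cal("wrist")
C=R0.T@(-R.T@t-p0); Rc=R0.T@R.T; print(R0.round(2).tolist(),"cam in tool",C.round(4),Rc[:,2].round(3))
yaw=.16; d=np.array([.507,-.2595,0]); Rz=np.array([[np.cos(yaw),-np.sin(yaw),0],[np.sin(yaw),np.cos(yaw),0],[0,0,1]])
W=lambda p:d+Rz@np.array(p)/1000
pts=np.array([W(p) for p in[(-64,-80,111),(75,0,199),(-40,48,84),(40,48,84),(-40,130,84),(40,130,84),(0,0,85)]])
for name,ya in(("y||Y",yaw+np.pi/2),("y||X",yaw)):
  for f in(1,-1):
    Rt=rot(ya,f)
    for q in[(0,20,300),(-40,20,300),(0,60,300)]:
      p=W(q); j=ctrl.ik(p,Rt); Rw=Rt@Rc; o=p+Rt@C; c=(K,Rw.T,-Rw.T@o)
      print(name,f,q,None if j is None else np.round(j,2),proj(c,pts).round(0).astype(int).tolist())
E
```

```text
[[-0.9, 0.44, -0.0], [0.44, 0.9, -0.0], [-0.0, -0.0, -1.0]] cam in tool [ 0.0694 -0.0007 -0.1653] [-0.253  0.     0.967]
y||Y 1 (0, 20, 300) [ 0.07  0.32  0.37  1.91 -0.14  0.94  2.23] [[170, 114], [251, 294], [303, 138], [302, 212], [383, 138], [377, 212], [257, 176]]
y||Y 1 (-40, 20, 300) [ 0.02  0.28  0.46  1.98 -0.16  0.92  2.3 ] [[173, 157], [252, 337], [302, 176], [301, 247], [380, 176], [375, 247], [257, 213]]
y||Y 1 (0, 60, 300) [ 0.02  0.29  0.33  1.95 -0.12  0.92  2.14] [[127, 114], [201, 294], [264, 138], [265, 212], [344, 138], [340, 212], [219, 176]]
y||Y -1 (0, 20, 300) [-0.41  0.53  1.17  1.93 -0.56  1.06 -0.41] [[373, 242], [305, 100], [250, 212], [249, 138], [174, 212], [169, 138], [295, 176]]
y||Y -1 (-40, 20, 300) [-0.38  0.43  1.1   1.99 -0.46  0.99 -0.47] [[376, 204], [306, 38], [249, 176], [248, 97], [172, 176], [166, 97], [295, 138]]
y||Y -1 (0, 60, 300) [-0.49  0.47  1.14  1.97 -0.5   1.02 -0.53] [[412, 242], [362, 100], [287, 212], [288, 138], [211, 212], [208, 138], [333, 176]]
y||X 1 (0, 20, 300) [-0.17  0.37  0.7   1.92 -0.29  0.96  0.83] [[215, 274], [374, 229], [237, 149], [314, 149], [235, 65], [317, 65], [276, 195]]
y||X 1 (-40, 20, 300) [-0.21  0.34  0.8   1.99 -0.3   0.94  0.9 ] [[253, 274], [426, 229], [276, 149], [353, 149], [276, 65], [357, 65], [313, 195]]
y||X 1 (0, 60, 300) [-0.19  0.32  0.62  1.96 -0.23  0.93  0.71] [[217, 308], [371, 276], [238, 187], [313, 187], [236, 107], [316, 107], [276, 230]]
y||X -1 (0, 20, 300) [-0.39  0.5   1.13  1.93 -0.53  1.04 -2.02] [[346, 74], [175, 177], [313, 202], [239, 202], [311, 272], [241, 272], [276, 157]]
y||X -1 (-40, 20, 300) [-0.39  0.45  1.13  1.99 -0.48  1.   -2.01] [[302, 74], [120, 177], [276, 202], [202, 202], [276, 272], [205, 272], [237, 157]]
y||X -1 (0, 60, 300) [-0.48  0.47  1.13  1.97 -0.5   1.02 -2.1 ] [[348, 26], [171, 122], [314, 165], [238, 165], [312, 238], [240, 238], [276, 118]]
```

Run:
```python
from h import *
yaw=.16; d=np.array([.507,-.2595,0]); Rz=np.array([[np.cos(yaw),-np.sin(yaw),0],[np.sin(yaw),np.cos(yaw),0],[0,0,1]])
W=lambda p:d+Rz@np.array(p)/1000
p=np.array(ctrl.get_state()["ee_pos"]); ctrl.move_linear(p+[0,0,.12],feed=.3)
for n,q,R in(("wB",(-40,60,300),rot(yaw)),("wA",(-10,20,300),rot(yaw+np.pi/2,-1))):
    ctrl.move_to(W(q),R); ctrl.sleep(.2)
    c=cal("wrist"); im=viewer.camera("wrist"); save(n,im); np.savez(n,K=c[0],R=c[1],t=c[2])
ctrl.set_gripper(0.0,10)
s=ctrl.get_state(); print(s["time_s"],s["q"].round(2) if hasattr(s["q"],"round") else s["q"])
a,b=cv2.imread("pics/wA.png"),cv2.imread("pics/wB.png")
cv2.imwrite("pics/wAB.png",np.hstack([cv2.resize(i[20:320,80:480],None,fx=1,fy=1) for i in(a,b)]))
```

```text
6.7417 [-0.44  0.57  1.27  1.95 -0.62  1.09 -0.32]
```

View pics/wAB.png

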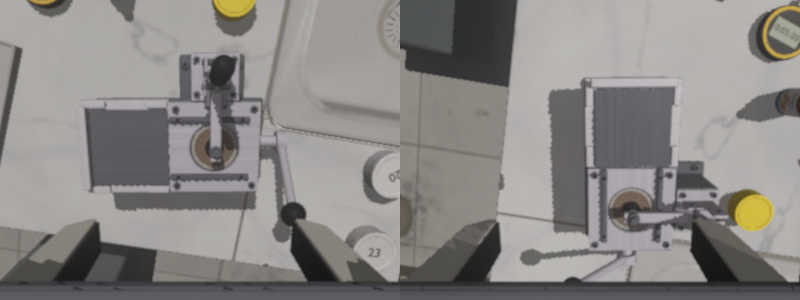

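View pair: left (A) shows the plate around (130,147), die (213,148), grip end (222,68), knob (293,213). Right (B) shows the plate at (630,127) and the die at (630,210). The press is nearly aligned with the tool, so the yaw is about right. Now measuring precisely.

Run:
```python
from h import *
def ld(n): z=np.load(n+".npz"); return z["K"],z["R"],z["t"]
A,B=ld("wA"),ld("wB"); a,b=cv2.imread("pics/wA.png"),cv2.imread("pics/wB.png")
def quad(im,seed,roi):
    g=cv2.cvtColor(im,cv2.COLOR_BGR2GRAY); x0,y0,x1,y1=roi; v=np.median(g[seed[1]-8:seed[1]+8,seed[0]-8:seed[0]+8])
    m=np.zeros_like(g); m[y0:y1,x0:x1]=(abs(g[y0:y1,x0:x1].astype(float)-v)<28)*255
    m=cv2.morphologyEx(m,cv2.MORPH_OPEN,np.ones((5,5)))
    _,l=cv2.connectedComponents(m); c,_=cv2.findContours((l==l[seed[1],seed[0]]).astype(np.uint8),0,2)
    r=cv2.minAreaRect(max(c,key=cv2.contourArea)); return v,r,cv2.boxPoints(r)
for n,c,im,s,roi in(("A",A,a,(210,167),(160,115,255,220)),("B",B,b,(310,147),(255,95,370,190))):
    v,r,q=quad(im,s,roi); P=np.array([plane(c,p,.084) for p in q]); m=P.mean(0)
    E=[P[(i+1)%4]-P[i] for i in range(4)]; print(n,v,r,m.round(4),[(round(np.linalg.norm(e),4),round(np.arctan2(e[1],e[0])%(np.pi/2),3)) for e in E])
    # brown disc
    h=cv2.cvtColor(im,cv2.COLOR_BGR2HSV); k=((h[...,0]<20)&(h[...,1]>60)&(h[...,2]>40)).astype(np.uint8)
    x,y=proj(c,[.507,-.2595,.085])[0].astype(int); w=np.zeros_like(k); w[y-30:y+30,x-30:x+30]=1; k*=w
    pt=cv2.findNonZero(k); (u,vv),rad=cv2.minEnclosingCircle(pt); print(" die",(u,vv,rad),plane(c,(u,vv),.081).round(4),rad/c[0][0,0]*.38)
d=lambda im,roi,th:(lambda m:cv2.minEnclosingCircle(max(cv2.findContours(m,0,2)[0],key=cv2.contourArea)))((cv2.cvtColor(im,cv2.COLOR_BGR2GRAY)[roi[1]:roi[3],roi[0]:roi[2]]<th).astype(np.uint8))
T=cal("top"); t=cv2.imread("pics/top0.png"); S=cal("scene"); sc=cv2.imread("pics/scene0.png")
r1=(355,218,390,248); r2=(285,235,307,256); r3=(300,217,320,238)
k=[]
for im,roi,th in((a,r1,60),(t,r2,60),(sc,r3,60)):
    (u,v),rr=d(im,roi,th); k.append((u+roi[0],v+roi[1])); print("knob",k[-1],rr)
print(tri(A,k[0],T,k[1]),tri(T,k[1],S,k[2]),tri(A,k[0],S,k[2]))
(u,v),rr=d(a,(285,72,325,110),50); g=(u+285,v+72); print("grip",g,rr,plane(A,g,.195).round(4))
```

```text
A 90.0 ((209.5, 166.5), (77.0, 89.0), 90.0) [ 0.4925 -0.1722  0.084 ] [(np.float64(0.0911), np.float64(0.161)), (np.float64(0.0815), np.float64(0.146)), (np.float64(0.0961), np.float64(0.161)), (np.float64(0.0818), np.float64(0.084))]
 die (293.4800109863281, 167.05999755859375, 17.918628692626953) [ 0.5067 -0.2595  0.081 ] 0.018621018012491736
B 98.0 ((313.5, 148.0), (82.0, 81.0), 90.0) [ 0.4929 -0.1725  0.084 ] [(np.float64(0.0816), np.float64(0.16)), (np.float64(0.0847), np.float64(0.215)), (np.float64(0.0864), np.float64(0.161)), (np.float64(0.0845), np.float64(0.159))]
 die (310.7763366699219, 228.5596466064453, 17.14992332458496) [ 0.5065 -0.2591  0.081 ] 0.017822180291695675
knob (372.3931293487549, 235.48473358154297) 12.807847023010254
knob (296.5, 244.5) 5.147915363311768
knob (309.5, 226.5) 3.8079864978790283
(array([ 0.45636198, -0.34899918,  0.11448292]), np.float64(0.0024196602572178097)) (array([ 0.45771346, -0.34957464,  0.10791959]), np.float64(0.0009453690298877419)) (array([ 0.45556367, -0.34744079,  0.1132784 ]), np.float64(0.0021945240921979357))
grip (301.7542381286621, 91.40960502624512) 15.334856033325195 [ 0.5775 -0.2476  0.195 ]
```

```bash
cat >> h.py <<'E'
YAW=.161; D=np.array([.5066,-.2593,0]); cy,sy=np.cos(YAW),np.sin(YAW); RZ=np.array([[cy,-sy,0],[sy,cy,0],[0,0,1]])
W=lambda p:D+RZ@np.array(p,float)/1000
RY=rot(YAW+np.pi/2,-1); RX=rot(YAW)
def st(m=""):
    s=ctrl.get_state(); p=RZ.T@(np.array(s["ee_pos"])-D)*1000; print(m,"t",round(s["time_s"],2),"p",p.round(1),"F",(RZ.T@np.array(s["ft_force"])).round(1)); return s
ARC=[(0,75,199,0),(.09,102,187,.3),(.47,130,164,.7),(.92,148,134,1.1),(1.65,154,88,1.62)]
def clamp_path(n=12,back=14,half=7.5,r=8.5):
    a=np.array(ARC); s=np.r_[0,np.cumsum(np.hypot(*np.diff(a[:,1:3],axis=0).T))]; u=np.linspace(0,s[-1],n)
    from scipy.interpolate import PchipInterpolator as P
    x,z,th=[P(s,a[:,i])(u) for i in(1,2,3)]
    return [(X-back*np.sin(t)-r*np.cos(t)-half,0,Z-back*np.cos(t)+r*np.sin(t)) for X,Z,t in zip(x,z,th)]
E
python3 - <<'E'
from h import *
def ld(n): z=np.load(n+".npz"); return z["K"],z["R"],z["t"]
A,B=ld("wA"),ld("wB"); print(tri(A,(209.5,166.5),B,(313.5,148)),tri(A,(293.5,167),B,(310.8,228.6)))
st()
for q in[(40,0,230),(40,0,180)]+clamp_path(): 
    j=ctrl.ik(W(q),RY); k=ctrl.ik(W(q),rot(YAW+np.pi/2)); print(np.round(q,1),None if j is None else np.round(j,2),None if k is None else np.round(k,2))
E
```

```text
(array([ 0.49303966, -0.17160142,  0.08100928]), np.float64(5.790152002225039e-05)) (array([ 0.50665763, -0.25949092,  0.08013125]), np.float64(0.00018839423652636836))
 t 6.74 p [ -9.6  19.7 300. ] F [ 0.6  0.1 -0.1]
[ 40   0 230] [-0.33  0.69  1.13  1.92 -0.74  1.03 -0.28] [ 0.84  0.53 -0.74  1.85  0.44  0.93  1.63]
[ 40   0 180] [-0.29  0.73  1.06  1.96 -0.8   0.94 -0.23] [ 0.72  0.55 -0.55  1.9   0.39  0.8   1.68]
[ 59.   0. 185.] [-0.3   0.75  1.06  1.92 -0.8   0.97 -0.26] [ 0.7   0.56 -0.55  1.86  0.39  0.83  1.67]
[ 69.9   0.  181.5] [-0.3   0.76  1.05  1.91 -0.81  0.98 -0.27] [ 0.68  0.58 -0.55  1.84  0.4   0.83  1.66]
[ 80.2   0.  177.1] [-0.3   0.77  1.05  1.89 -0.81  0.98 -0.28] [ 0.67  0.59 -0.55  1.83  0.41  0.84  1.65]
[ 90.    0.  171.8] [-0.29  0.79  1.04  1.88 -0.82  0.98 -0.29] [ 0.66  0.61 -0.55  1.81  0.42  0.84  1.64]
[ 99.4   0.  165.4] [-0.29  0.8   1.03  1.86 -0.83  0.98 -0.3 ] [ 0.65  0.62 -0.55  1.8   0.43  0.84  1.62]
[107.6   0.  158.1] [-0.29  0.81  1.02  1.85 -0.84  0.98 -0.3 ] [ 0.64  0.64 -0.55  1.79  0.44  0.84  1.61]
[115.4   0.  149.8] [-0.28  0.83  1.    1.84 -0.85  0.97 -0.31] [ 0.64  0.66 -0.56  1.78  0.45  0.83  1.6 ]
[121.9   0.  140.4] [-0.28  0.84  0.99  1.83 -0.86  0.97 -0.31] [ 0.63  0.68 -0.56  1.77  0.47  0.83  1.58]
[125.6   0.  130.6] [-0.27  0.85  0.98  1.83 -0.87  0.96 -0.31] [ 0.63  0.69 -0.56  1.77  0.48  0.82  1.57]
[128.5   0.  120.2] [-0.26  0.87  0.96  1.83 -0.88  0.94 -0.3 ] [ 0.62  0.71 -0.56  1.77  0.5   0.81  1.56]
[131.1   0.  109.1] [-0.26  0.88  0.95  1.83 -0.9   0.93 -0.3 ] [ 0.62  0.72 -0.56  1.77  0.51  0.79  1.54]
[132.9   0.   97.2] [-0.25  0.89  0.93  1.84 -0.91  0.91 -0.29] [ 0.62  0.74 -0.56  1.78  0.53  0.78  1.52]
```

Run:
```python
from h import *
ctrl.move_linear(W((40,0,240)),RY,feed=.2); ctrl.move_linear(W((40,0,182)),feed=.2); st("down")
P=clamp_path()
for i,q in enumerate(P):
    hit=ctrl.move_linear(W(np.array(q)+[1.5,0,0]),feed=.08,threshold=35)
    if i%3==0 or hit: st(f"{i} {hit}")
    if hit: break
else:
    q=np.array(P[-1]); print(ctrl.move_linear(W(q+[3,0,-8]),feed=.04,threshold=28)); st("end")
save("c1s",viewer.camera("scene")); save("c1t",viewer.camera("top"))
```

```text
down t 7.73 p [ 39.6  -0.4 183.1] F [ 0.1 -0.3  0. ]
0 False t 8.14 p [ 61.4  -0.  185.4] F [ 0.6  0.5 -0.3]
3 False t 9.02 p [ 92.1   0.2 171.4] F [0.5 0.4 0.2]
6 False t 9.88 p [117.3   0.3 149.2] F [-0.7  0.1  0.8]
9 False t 10.74 p [130.    0.4 119.4] F [-0.2 -0.9 -0.1]
True
end t 11.57 p [134.  -1.  95.] F [-4.2  7.3 30.8]
```

Run:
```python
from h import *
P=RZ.T@(np.array(ctrl.get_state()["ee_pos"])-D)*1000
ctrl.move_linear(W((P[0],P[1],125)),feed=.15); ctrl.move_linear(W((100,0,270)),feed=.3); st()
ctrl.move_to(W((-40,-60,300)),RX); ctrl.sleep(.2)
c=cal("wrist"); im=viewer.camera("wrist"); save("wC",im); np.savez("wC",K=c[0],R=c[1],t=c[2])
s=viewer.camera("scene"); save("c2s",s); t=viewer.camera("top"); save("c2t",t)
st()
u=lambda i,x,y:cv2.resize(i[y:y+90,x:x+130],None,fx=3,fy=3)
o=np.vstack([np.hstack([u(s,205,190),u(t,195,170)]),np.hstack([im[60:360,90:480],np.zeros((300,390,3),np.uint8)])]); save("c2",o)
```

```text
t 12.68 p [100.    0.6 269.4] F [ 0.1  0.4 -0.7]
 t 14.31 p [-39.8 -59.8 299.8] F [ 0.1 -0.3  0.7]
```

View pics/c2.png

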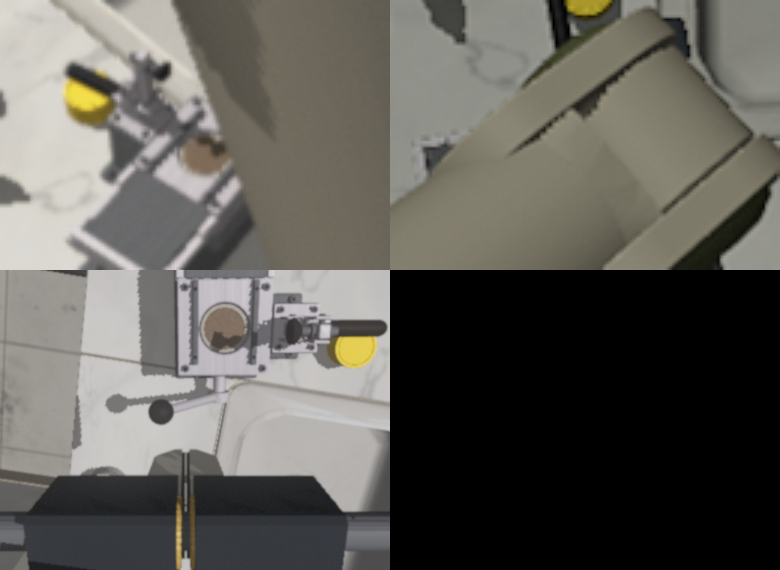

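```bash
cat >> h.py <<'E'
def knob(phi,off=(0,0,0)): return W(np.array([100*np.sin(phi),-80,35+100*np.cos(phi)-5])+off)
def ld(n): z=np.load(n+".npz"); return z["K"],z["R"],z["t"]
E
python3 - <<'E'
from h import *
C,S=ld("wC"),cal("scene")
for n,a,b in(("gripend",(472,117),(229.5,214.5)),("pad",(384,119),(258.3,213.3))):
    P,e=tri(C,a,S,b); print(n,(RZ.T@(P-D)*1000).round(1),e)
ctrl.set_gripper(.045)
ctrl.move_linear(W((-64,-80,180)),feed=.3); ctrl.move_linear(knob(-.695),feed=.15,threshold=12); st("at knob")
ctrl.set_gripper(.030,10); st("closed"); print(ctrl.get_state()["finger_gap"])
for i,f in enumerate(np.linspace(-.695,.695,13)[1:]):
    h=ctrl.move_linear(knob(f),feed=.1,threshold=35)
    if i%3==2 or h: st(f"{f:.2f} {h}")
    if h: break
else: print(ctrl.move_linear(knob(.695,(7,0,-5)),feed=.05,threshold=22)); st("end")
E
```

```text
gripend [157.6   0.5  81. ] 0.006235947537593415
pad [ 46.5   1.3 169.4] 0.0010383702242485952
at knob t 16.39 p [-63.4 -80.5 107.9] F [-0.2 -0.4  0.2]
closed t 16.89 p [-64. -80. 107.] F [0.4 0.1 0.1]
0.02993033863206071
-0.35 False t 17.69 p [-35.4 -80.5 124.4] F [-4.  -0.7  3.4]
0.00 False t 18.49 p [  0.4 -79.8 129.8] F [-0.4  0.6 -0.2]
0.35 False t 19.29 p [ 34.3 -79.8 123.8] F [-0.3 -0.1 -0.4]
0.69 False t 20.09 p [ 64.3 -79.7 106.6] F [-0.4 -0.3  0.4]
True
end t 20.33 p [ 67.  -80.7 102.3] F [-4.2 -0.2  4.2]
```

Run:
```python
from h import *
print(ctrl.move_linear(knob(.695,(10,0,-8)),feed=.03,threshold=25)); st("end2"); ctrl.sleep(.2); st()
print(ctrl.move_linear(knob(.695,(0,0,0)),feed=.1)); st("relax")
ctrl.move_linear(knob(.695,(0,0,90)),feed=.3); ctrl.move_linear(W((-40,-60,300)),feed=.3); ctrl.sleep(.2)
c=cal("wrist"); im=viewer.camera("wrist"); save("wD",im); np.savez("wD",K=c[0],R=c[1],t=c[2])
for q in[(64,-80,111),(-64,-80,111),(0,0,85),(0,0,115)]: print(q,proj(c,W(q)).round(0))
save("wDc",cv2.resize(im[80:280,150:400],None,fx=2,fy=2)); ctrl.set_gripper(0,10); st()
```

```text
True
end2 t 20.57 p [ 66.7 -81.1 101.4] F [-3.1  1.2  9. ]
 t 20.77 p [ 66.4 -81.1 101.4] F [-4.7 -0.   8.8]
False
relax t 21.02 p [ 64.5 -80.  107.3] F [-0.5  0.1 -0.2]
(64, -80, 111) [[381. 202.]]
(-64, -80, 111) [[252. 202.]]
(0, 0, 85) [[316. 119.]]
(0, 0, 115) [[320. 119.]]
 t 23.02 p [-40.  -60.  300.1] F [ 0.6  0.  -0.3]
```

View pics/wDc.png

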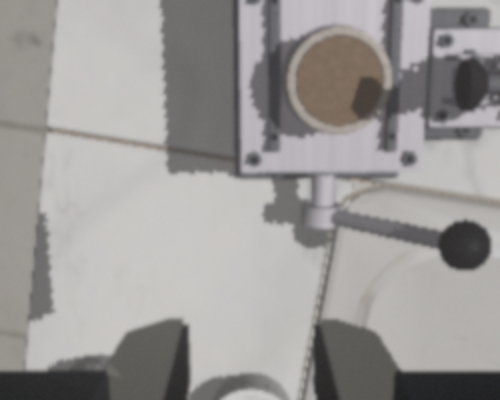

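The knob is thrown (382,202, predicted 381,202) and the ring stands proud of the table at (320,119), matching a top at 115 mm. Next I push, with the tool tilted away from the standing clamp arm.

```bash
cat >> h.py <<'E'
def tilt(a,R):
    r,_=cv2.Rodrigues(-a*RZ[:,1]); return r@R
E
python3 - <<'E'
from h import *
for f in(-1,1):
    R=tilt(.25,rot(YAW+np.pi/2,f))
    for q in[(0,-62,180),(0,-62,91),(0,0,91),(0,47,91)]:
        j=ctrl.ik(W(q),R); print(f,q,None if j is None else np.round(j,2))
E
```

```text
-1 (0, -62, 180) [-0.02  0.6   0.87  2.09 -1.04  0.76  0.14]
-1 (0, -62, 91) [ 0.43  0.6   0.17  2.13 -0.86  0.35 -0.03]
-1 (0, 0, 91) [ 0.34  0.57  0.17  2.22 -1.01  0.28  0.03]
-1 (0, 47, 91) [ 0.38  0.54 -0.01  2.28 -0.86  0.16 -0.19]
1 (0, -62, 180) [ 0.82  0.47 -0.37  2.04  0.03  0.46  2.21]
1 (0, -62, 91) [ 0.63  0.59 -0.12  2.12 -0.37  0.26  2.63]
1 (0, 0, 91) [ 0.54  0.56 -0.12  2.21 -0.45  0.19  2.61]
1 (0, 47, 91) [ 0.47  0.54 -0.13  2.28 -0.47  0.13  2.56]
```

Run:
```python
from h import *
R=tilt(.15,RY); x=-3
ctrl.move_to(W((x,-64,200)),R); print(np.round(ctrl.get_state()["q"],2))
print(ctrl.move_linear(W((x,-64,91)),feed=.15,threshold=12)); st("down")
for y in(-30,0,25,44):
    h=ctrl.move_linear(W((x,y,91)),feed=.06,threshold=14); st(f"{y} {h}")
    if h: break
print(np.round(ctrl.get_state()["q"],2))
ctrl.move_linear(W((x,y-12,91)),feed=.15); ctrl.move_linear(W((x-20,y-12,250)),feed=.3); ctrl.sleep(.2)
c=cal("wrist"); im=viewer.camera("wrist"); save("wE",im); np.savez("wE",K=c[0],R=c[1],t=c[2]); s=viewer.camera("scene"); save("sE",s); st()
cv2.imwrite("pics/wEs.png",np.hstack([cv2.imread("pics/wE.png")[:360,80:480],cv2.resize(s[190:310,205:335,::-1],(390,360))]))
for q in[(0,89,112),(0,0,85),(0,89,84)]: print(q,proj(c,W(q)).round(0))
```

```text
[-0.11  0.64  1.01  2.02 -0.9   0.87  0.01]
False
down t 24.87 p [ -3.  -64.4  91.4] F [ 0.8  0.  -0.1]
-30 False t 25.58 p [ -2.9 -29.8  91.1] F [0.2 0.1 0. ]
0 False t 26.23 p [-2.9  0.5 91. ] F [-0.2 -0.4 -0.7]
25 False t 26.8 p [-2.9 25.3 91.1] F [-0.3 -0.3 -0. ]
44 False t 27.27 p [-2.9 44.6 91.1] F [-0.3  0.4 -0.1]
[ 0.01  0.6   0.51  2.24 -1.03  0.42 -0.02]
 t 28.5 p [-23.4  32.1 249. ] F [-0.7  0.  -0.6]
(0, 89, 112) [[208. 189.]]
(0, 0, 85) [[310. 187.]]
(0, 89, 84) [[213. 187.]]
```

View pics/wEs.png

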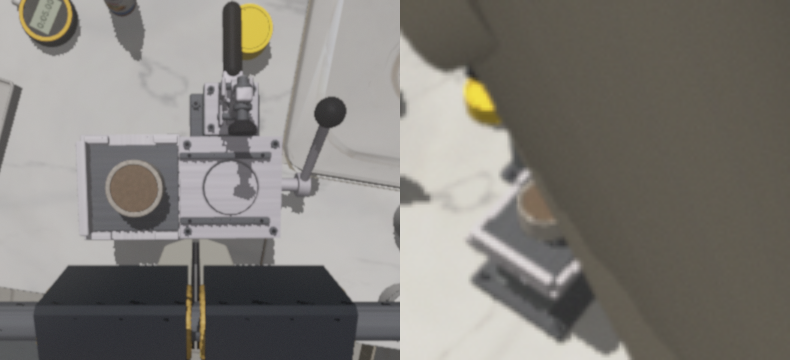

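Wrist view: the ring stands upright at (214,188), inside the dark plate (x 168–258), at press y ≈ 84 mm. That leaves about 9 mm of margin to the table-side edge. The die is empty and the plate is in its pocket. Now the lever goes home.

Run:
```python
from h import *
ctrl.move_linear(W((-23,-40,270)),feed=.3); ctrl.set_gripper(.045)
ctrl.move_to(W((64,-80,220)),RX); ctrl.move_linear(knob(.695),feed=.15,threshold=12); st("at knob")
ctrl.set_gripper(.030,10)
for i,f in enumerate(np.linspace(.695,-.695,13)[1:]):
    h=ctrl.move_linear(knob(f),feed=.1,threshold=35)
    if i%3==2 or h: st(f"{f:.2f} {h}")
    if h: break
else: print(ctrl.move_linear(knob(-.695,(-7,0,-5)),feed=.03,threshold=22)); ctrl.sleep(.2); st("end")
print(ctrl.move_linear(knob(-.695,(-10,0,-8)),feed=.03,threshold=22)); st("end2")
ctrl.move_linear(knob(-.695),feed=.1); ctrl.move_linear(knob(-.695,(0,0,100)),feed=.3)
ctrl.move_to(W((-40,40,310)),RX); ctrl.sleep(.2)
c=cal("wrist"); im=viewer.camera("wrist"); save("wF",im); np.savez("wF",K=c[0],R=c[1],t=c[2]); st()
for q in[(-64,-80,111),(0,89,112),(0,89,84),(154,0,88)]: print(q,proj(c,W(q)).round(0))
```

```text
at knob t 31.75 p [ 64.4 -80.5 107.6] F [-0.4  0.  -1.2]
0.35 False t 33.05 p [ 34.5 -80.4 124.4] F [ 2.4 -1.7  2.1]
0.00 False t 33.85 p [ -0.8 -79.7 129.6] F [-0.1  0.   0. ]
-0.35 False t 34.65 p [-34.6 -79.9 123.9] F [ 0.6 -0.3 -0.3]
-0.69 False t 35.45 p [-64.3 -79.8 106.7] F [0.1 0.5 0.4]
False
end t 36.08 p [-67.  -80.8 103.1] F [10.3  0.7  6.1]
True
end2 t 36.3 p [-66.1 -81.7 101.6] F [ 4.4 -0.5  2.9]
 t 37.97 p [-40.7  39.1 309. ] F [ 0.2 -0.8  0.2]
(-64, -80, 111) [[255. 286.]]
(0, 89, 112) [[318. 128.]]
(0, 89, 84) [[315. 127.]]
(154, 0, 88) [[454. 210.]]
```

View pics/wF.png

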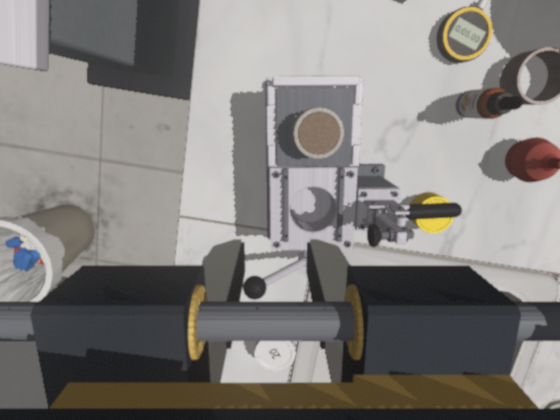

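The knob is home at (255,287), predicted (255,286). The ring at (319,133) is wholly inside the plate (rows 85–167). The clamp is open with its grip end at (458,211), and the robot is touching nothing.

```bash
python3 -c "
from h import *
print(ctrl.job_done())"
```

```text
the job is handed in; nothing more can be done
None
```

The job is handed in at about 38 s of the allowed 61 s: clamp fully open, ring slid wholly onto the carrier plate in its pocket, and lever back home; I never moved near the tins or the stopwatch, but did not compare their positions before and after.

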